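Pack one case's material into the send-out tray

ROBOT

A 7-joint arm with a two-finger parallel gripper is mounted at the origin on the work surface. World frame = base frame: x ahead of the robot, y to its left, z up, the work surface at z = 0. Lengths are in m, angles in rad, forces in N, time in s.
With the tool pointing down it reaches from about 0.35 to 0.9 m from the base axis. Payload 7.2 kg.
Tool frame: the origin (TCP) lies at the very end of the fingers, on their centre line; the grasp point (between the pads) lies robot.pinch_z behind it (robot.pinch_z is the distance from the TCP to the grasp point, in m); z points along the fingers, y is the line along which they close (so a half turn about z gives the same grasp; the last joint's range is limited). The gripper opens to 88 mm and grips with 3 to 60 N. Pads are 20 mm wide; open, the fingers measure 115 mm over their backs; the gripper's body (75 mm by 178 mm) begins 61 mm behind the grasp point.
Start: joints at [-1.221, 0.411, -0.013, 1.596, 0.006, 1.134, -0.082], TCP at [0.254, 0.571, 0.223] pointing down, gripper open.
Joint ranges: [-2.95, 2.95], [-0.29, 1.99], [-1.47, 1.44], [0.14, 2.54], [-1.03, 4.17], [0.13, 1.85], [-2.86, 2.86]. Speed limits (rad/s): [2.39, 2.39, 3.01, 3.01, 3.14, 3.14, 3.14].

INTERFACE

Orientations are given as a 3x3 rotation matrix whose columns are the frame's x, y, z axes.
In Python, from bench import robot gives the robot as it stands. The module is installed in compiled form; this text tells all that it offers.
- The arm moves only by the tool step_arm, never from a script. Its argument "increments" is a list of rows, each a list of 7 numbers: the shift along the tool's x, y, z in mm, then the turn, a rotation vector about the tool's x, y, z in degrees, then the finger opening in mm, from 0 to 87.8. In form: [[x, y, z, rx, ry, rz, grip], ...]. A call has 1 to 12 rows; each row shifts and turns the commanded pose from where the row before left it, along the tool's axes as they then stand; what a row does not reach is not made up. A row lasts 1/8 s, in which the tool goes at most 62.5 mm and 10.7 degrees, less where a joint would pass 70% of its speed; a pose out of reach is approached as far as the arm can. A call is refused whole if a number of a shift passes 62.5 or a number of a turn 10.7, either way. A call with a gripper value outside its range is refused whole. The fingers move at their own pace and stop on an object; "force" is the grip in N (left out, the last holds). Time passes only in rows, so rows that do not move let the fingers close. It gives the time, the measured TCP pose, the force, the opening and the grip force at its end, in the units of the state.
- robot.state(): the state, without advancing time (a new reading comes with each control period).
- robot.get_image(name): name is "scene" or "top" or "wrist"; returns a dict with "color" (384x512x3 uint8, red, green, blue), "intrinsics" (3x3 intrinsics, pixels), "R" (3x3) and "t" (3): a world point X has camera coordinates R X + t; the wrist camera has in their place "T_tool_cam" (4x4, takes a point from camera to tool coordinates, whose origin is the TCP and whose axes are the flange's). Camera axes: x right, y down, z forward; pixel columns grow to the right and rows downward; lengths in m; the calibration is good to about 2 mm. A picture is of the moment at which its call begins: read the wrist's pose just before it. There is no depth.
- robot.finish_job(): hands the job in; it is judged then, once.
Trained networks look in a picture, given as the dict that the camera call returned (one of the last four; its "shot" number tells which), for a name from the list of things; names that differ only in an ending like _2 or _b are one class to them, and where a whole thing is asked for, a point or a joint stands for the part that bears it (a point fixed in the world has none). Each returns a list of dicts, best first, with "confidence" (0 to 1); they miss things now and then, are a little off and sometimes report something else, mostly with a low value. They report only what shows in the picture. A call takes as long as a camera call.
- robot.boxes_of(query, picture): "bbox" ([centre column, centre row, width, height] as shares, 0 to 1, of the picture: columns of its width, rows of its height, round what is visible of it).
The state is a dict: "t": time; "joint_positions": joint angles; "qd": joint speeds; "effort": joint torques, N m; "tool_pos": TCP position; "tcp_rot": TCP orientation; "ft_force": force on the tool from outside, world axes, zero at the start; "moment": the same for the moment, N m; "finger_gap": finger opening in m; "finger_force": force on a finger pad.
Only numpy, scipy, OpenCV 4.12 (cv2) and the standard library are available. Lean on these libraries where they do the work, as an engineer would, in place of code of your own. Each camera call takes 0.05 s, during which the arm holds its last target. There are 200 camera calls.

TASK

Pack the finished case into the steel carrier tray: the wax block, wax side up, in the block pocket, the lidded specimen pot upright in the round well, and the two closed slide mailers stacked lengthwise on the sloping rest, the wide one underneath and the narrow one centred on it, each with its lower end up against the stop. Keep the pot upright throughout and set things down rather than dropping them. Leave the empties (cassette without wax, opened mailer, pot without lid) where they lie.

Things in the scene. Friction and masses are not known exactly. Their poses are not given: they have to be found in the camera images.
- wide_mailer: two-slide mailer, closed: flat pale plastic box 84 (its x) x 58 (y) x 9 mm (z) with two slide outlines side by side on its top, lying on the 2 mm thick pad. Origin: centre of its underside, z up. Grip it across the 58 mm.
- narrow_mailer: one-slide mailer, closed: flat pale plastic box 84 (x) x 34 (y) x 9 mm (z) with one slide outline on its top, lying on the pad. Origin: centre of its underside, z up. Grip it across the 34 mm.
- wax_block: finished wax block: white cassette 40 (x) x 28 (y) x 7 mm (z) with a cream wax block 30 x 24 mm standing 6 mm proud on its top (13 mm high in all; the wax centre lies 4.5 mm to +x), lying on the pad wax up. Origin: centre of its underside, z up. Grip it across the 28 mm, by the cassette's edges.
- full_pot: specimen pot with its lid on, upright on the pad: white, foot diameter 39 mm, lid diameter 47 mm from 50 to 64 mm above its foot, 64 mm high, 70 to 120 g. Origin: centre of its foot, z up. Grip it by the lid.
- empty_cassette: empty cassette, belongs to no case: same 40 (x) x 28 (y) x 7 mm outline as the wax block but a hollow tray with a slotted floor and no wax. Origin: centre of its underside, z up.
- empty_mailer: empty mailer lying opened like a book: two shallow hollow halves side by side, together 84 (x) x 71 (y) x 5.5 mm. Origin: centre of its underside, z up.
- empty_pot: empty specimen pot without a lid: hollow, open at the top, diameter 42 mm, 52 mm high. Origin: centre of its foot, z up.
- mailer_rest: sloping mailer rest, a fixed insert in the steel tray (underside 3 mm above the table): plate 96 mm long, 72 wide, rising 15 degrees towards its +x, sides open, with a stop 23 mm high, square to the slope, across its low end (-x). Slope meets the stop's face at x = -47, z = +12 mm. Mailers lie lengthwise (x) up the slope and do not slide by themselves. Origin: centre of underside, z up.
- pot_well: pot well, fixed insert in the tray (rim 16 mm; insert centres 108 mm apart along their y), underside 3 mm above the table: round collar on an 88 mm square base, inner diameter 58 mm, rim 18 mm and floor 4 mm above its underside. Origin: centre of its underside, z up.
- block_pocket: block pocket, fixed insert in the tray, underside 3 mm above the table: flat floor 4 mm above its underside on an 88 mm square base, framed by walls up to 12 mm; clear inside 56 (x) x 44 mm (y); its two long sides (at y = -22 and +22 mm) are cut away over 44 mm in the middle so that fingers pass. Origin: centre of its underside, z up.

How it is judged:
At the end, for the whole second after the job is handed in: Wide mailer on the slope, narrow one flat on it, both lengthwise (11 deg), within 12 mm of the rest's middle line, low ends within 8 mm of the stop; wax block wax up on the pocket floor; pot upright on the well floor; all four at rest; each empty within 25 mm of where it lay (x of wide_mailer in the frame of mailer_rest between -0.016 and 0.0015 m and y of wide_mailer in the frame of mailer_rest between -0.012 and 0.012 m and z of wide_mailer in the frame of mailer_rest between 0.017 and 0.03 m and angle between wide_mailer's own z axis and vertical between 0.17 and 0.36 rad and angle between the y axis of each of wide_mailer, narrow_mailer and the y axis of mailer_rest, either way round below 0.2 rad and x of narrow_mailer in the frame of mailer_rest between -0.016 and -0.001 m and y of narrow_mailer in the frame of mailer_rest between -0.012 and 0.012 m and z of narrow_mailer in the frame of mailer_rest between 0.025 and 0.04 m and angle between narrow_mailer's own z axis and vertical between 0.17 and 0.36 rad and z of narrow_mailer in the frame of wide_mailer between 0.006 and 0.013 m and x of wax_block in the frame of block_pocket between -0.012 and 0.012 m and y of wax_block in the frame of block_pocket between -0.012 and 0.012 m and z of wax_block in the frame of block_pocket below 0.008 m and angle between wax_block's own z axis and vertical below 0.15 rad and horizontal distance between full_pot and pot_well below 0.012 m and z of full_pot in the frame of pot_well below 0.009 m and angle between full_pot's own z axis and vertical below 0.12 rad and linear speed of each of wide_mailer, narrow_mailer, wax_block, full_pot below 0.02 m/s and angular speed of each of wide_mailer, narrow_mailer, wax_block, full_pot below 0.3 rad/s and distance of each of empty_mailer, empty_cassette, empty_pot from where it was at the start of the episode below 0.025 m); the robot touches nothing.
It fails at once if an empty (cassette, opened mailer or lidless pot) is moved more than 40 mm from where it lay (distance of any of empty_mailer, empty_cassette, empty_pot from where it was at the start of the episode above 0.04 m).
It fails at once if the lidded pot is tipped more than 30 degrees (angle between full_pot's own z axis and vertical above 0.52 rad).
It fails at once if one of the four is dropped or thrown: faster than 0.7 m/s (a fall of some 25 mm) with no finger on it ((linear speed of wide_mailer above 0.7 m/s and contact force between wide_mailer and the fingers below 0.05 N) or (linear speed of narrow_mailer above 0.7 m/s and contact force between narrow_mailer and the fingers below 0.05 N) or (linear speed of wax_block above 0.7 m/s and contact force between wax_block and the fingers below 0.05 N) or (linear speed of full_pot above 0.7 m/s and contact force between full_pot and the fingers below 0.05 N)).
It also fails if it takes over 106 s, if anything falls off the work surface, if the arm or the gripper's body presses on something with over 40 N, if the wrist force passes 120 N, or if a joint passes its speed limit or range.

## Working session

There is one attempt and no reset: what is moved stays moved. The work goes in short steps, Python scripts to look and compute and a tool call to move; the robot and the scene stay as the last step left them, time stands still between calls to the robot, and variables do not carry over. Pictures are saved under pics/ and viewed, at most 14 in all, crops included, and the job is handed in when it is done.

Besides the shell and the picture viewer there is one more tool, called after "Call:" in YAML: its name, and indented under it one key for each argument. step_arm: Moves the arm, as the interface text tells. Its arguments: {"type":"object","properties":{"increments":{"type":"array"},"force":{"type":"number"}},"required":["increments"]}

```bash
mkdir -p pics; python3 - <<'E'
from bench import robot
import cv2,numpy as np
print(robot.pinch_z, robot.state())
names="wide_mailer narrow_mailer wax_block full_pot empty_cassette empty_mailer empty_pot mailer_rest pot_well block_pocket".split()
for c in ["top","scene"]:
    p=robot.get_image(c)
    cv2.imwrite(f"pics/{c}0.png",cv2.resize(p["color"][:,:,::-1],(800,600),interpolation=cv2.INTER_CUBIC))
    cv2.imwrite(f"pics/raw_{c}0.png",p["color"][:,:,::-1])
    print(c,p["intrinsics"].tolist(),p["R"].tolist(),p["t"].tolist())
    for n in names:
        for b in robot.boxes_of(n,p)[:2]:
            x=np.array(b["bbox"])*[512,384,512,384]; print(n,round(b["confidence"],2),x.round(1))
E
```

```text
0.0187 {'t': 0.0, 'joint_positions': array([-1.22120833,  0.41188765, -0.01270758,  1.59703526,  0.0055814 ,
        1.13428298, -0.08217115]), 'qd': array([ 0.00024941, -0.00026533,  0.0009887 ,  0.00112637,  0.00095104,
       -0.00028785,  0.00040278]), 'effort': array([-3.75010550e-04, -5.87952447e+01,  6.41283095e-01, -2.91069692e+01,
       -5.38886630e-02,  1.86866394e-02,  1.41495952e-04]), 'tool_pos': array([0.25342008, 0.57077158, 0.22182032]), 'tcp_rot': array([[-9.14005538e-01,  4.05701336e-01, -5.50606495e-04],
       [ 4.05701698e-01,  9.14004346e-01, -1.47871487e-03],
       [-9.66598703e-05, -1.57493557e-03, -9.99998755e-01]]), 'ft_force': array([-0.30440009,  0.00209612,  0.15758889]), 'moment': array([-0.02109311, -0.03581907,  0.00480805]), 'finger_force': 0.0, 'finger_gap': 0.08770248901433168}
top [[434.7584621257671, 0.0, 264.29274709839325], [0.0, 434.7584621257671, 191.7013924690715], [0.0, 0.0, 1.0]] [[-0.004514959957582386, -0.9999849782781025, -0.0031077893629050135], [-0.9925508871132788, 0.004859723540683418, -0.12173380622387404], [0.12174708056961783, 0
[... 716 characters left out ...]
0.9446671860688141, -0.008800597060522504], [0.6597835401682741, -0.23567107420728584, -0.7135438493218224], [-0.6761355064384745, 0.22817329455221683, -0.7005552973080533]] [-0.17633878783980697, -0.3309082680167172, 1.589069626246462]
wide_mailer 0.6 [115.6 203.   27.   30.4]
narrow_mailer 0.76 [170.4 224.8  26.6  30.4]
wax_block 0.55 [159.4 197.1   9.4  13.6]
full_pot 0.9 [218.1 203.9  23.1  29.7]
empty_cassette 0.7 [122.7 240.7  14.   15.4]
empty_mailer 0.61 [206.5 185.4  37.3  27.1]
empty_pot 0.59 [178.5 250.2  26.4  29.4]
empty_pot 0.36 [371.1 180.2  45.7  27.8]
mailer_rest 0.85 [293.6 193.3  40.3  42.7]
mailer_rest 0.28 [159.  195.5  12.3  16.1]
pot_well 0.83 [369.4 181.9  45.9  25.8]
```

View pics/top0.png

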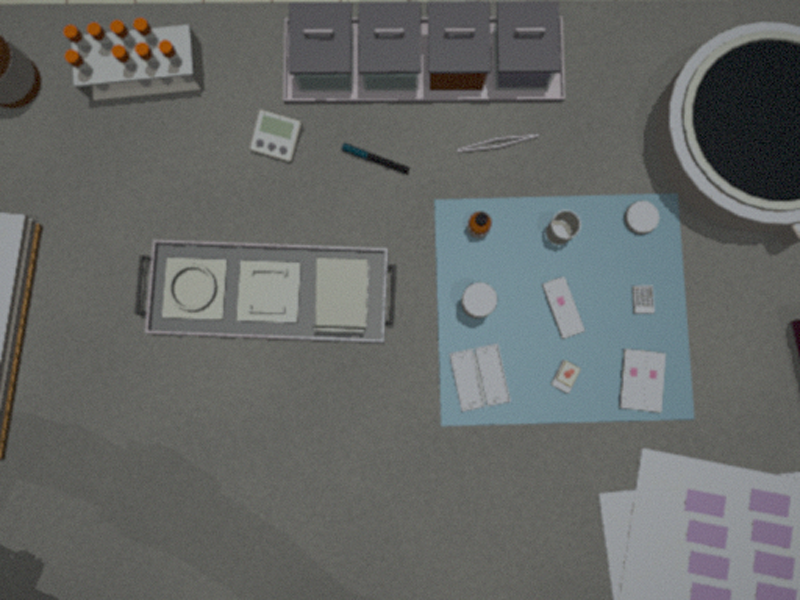

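View pics/scene0.png

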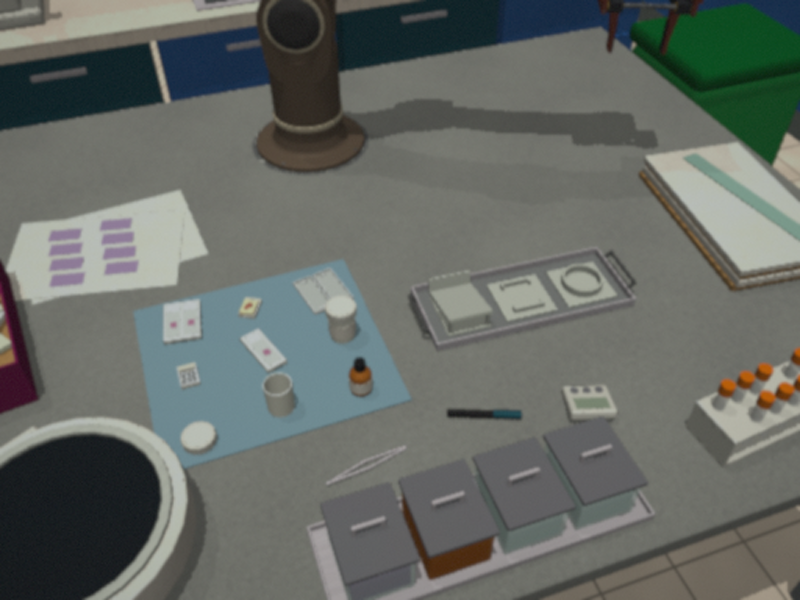

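The top view (800x600 view) shows the tray from (150,240) to (388,340), with the well at (194,289), the pocket at (269,291) and the rest at (341,295). The rest's stop is along its lower edge, toward the robot. On the pad are the full pot (479,300), narrow mailer (563,307), wax block (566,376), wide mailer (643,380), open mailer (480,377), cassette (643,298) and open pot (563,227). The white thing at (642,217) is a loose lid. The scene view agrees.

```bash
cat > h.py <<'E'
import numpy as np,cv2
from bench import robot
def cam(p,st=None):
    """R,t world->cam"""
    if "R" in p: return np.array(p["R"]),np.array(p["t"])
    T=np.eye(4);T[:3,:3]=st["tcp_rot"];T[:3,3]=st["tool_pos"]
    M=np.linalg.inv(T@np.array(p["T_tool_cam"])); return M[:3,:3],M[:3,3]
def ray(p,uv,z,st=None):
    R,t=cam(p,st); uv=np.atleast_2d(np.array(uv,float))
    d=np.c_[uv,np.ones(len(uv))]@np.linalg.inv(p["intrinsics"]).T@R
    C=-R.T@t; return (C+d*((z-C[2])/d[:,2])[:,None])
def proj(p,X,st=None):
    R,t=cam(p,st); c=np.atleast_2d(X)@R.T+t; q=c@np.array(p["intrinsics"]).T; return q[:,:2]/q[:,2:]
def rect(p,box,z,st=None,thr=None,pad=4):
    """min-area rectangle (metric) of the bright low-saturation blob in box (px cx,cy,w,h) on plane z"""
    cx,cy,w,h=box; x0,y0=max(0,int(cx-w/2-pad)),max(0,int(cy-h/2-pad)); x1,y1=int(cx+w/2+pad),int(cy+h/2+pad)
    im=p["color"][y0:y1,x0:x1].astype(int); r=cv2.resize(im[:,:,0].astype(np.uint8),None,fx=4,fy=4,interpolation=cv2.INTER_CUBIC)
    T,m=cv2.threshold(r,0 if thr is None else thr,255,cv2.THRESH_BINARY+(cv2.THRESH_OTSU if thr is None else 0))
    cs,_=cv2.findContours(m,cv2.RETR_EXTERNAL,cv2.CHAIN_APPROX_NONE); c=max(cs,key=cv2.contourArea)[:,0].astype(float)
    uv=(c+.5)/4-.5+[x0,y0]; X=ray(p,uv,z,st)[:,:2]
    (a,b),(w,h),g=cv2.minAreaRect((X*1000).astype(np.float32))
    if w<h: w,h,g=h,w,g+90
    return np.round([a,b],1),np.round([w,h],1),round((g+90)%180-90,1),T
E
python3 - <<'E'
from h import *
p=robot.get_image("top")
for n,b,z in [("wide",[412,241.7,30,42],.011),("narrow",[359.8,197.4,24,39],.011),("wax",[363.3,240,15,22],.010),("pot",[306.4,191,23,25],.066),
  ("rest",[220,189,34,46],.025),("pocket",[174,185.4,41,39],.007),("well",[124,186,41,37],.007),("ecass",[412,192,19,22],.009),("emailer",[308,242,36,42],.008)]:
    print(n,*rect(p,b,z))
print(ray(p,[[388*.64,290*.64],[150*.64,290*.64]],.019).round(3))
E
```

```text
wide [ 447.1 -328.6] [85.1 57.8] -7.0 129.0
narrow [ 552.7 -219.3] [84.5 33.7] 18.9 133.0
wax [ 453.2 -220. ] [40.  27.2] -28.3 131.0
pot [558.2 -93.6] [46.  45.1] -1.1 130.0
rest [574.4  98.9] [97.  75.9] -1.9 128.0
pocket [578.  206.9] [88.5 88.5] -2.9 131.0
well [582.7 314.7] [88.5 88.5] 87.6 126.0
ecass [ 564.2 -335.7] [41.8 29. ] 1.0 121.0
emailer [453.  -97.4] [84.1 70.5] 11.2 135.0
[[0.576 0.032 0.019]
 [0.578 0.373 0.019]]
```

```bash
cat >> h.py <<'E'
from scipy.spatial.transform import Rotation as Ro
def Rt(psi,tilt=0):
    a=np.radians(psi); y=np.array([np.cos(a),np.sin(a),0]); z=np.array([0,0,-1.]); return np.c_[np.cross(y,z),y,z]@Ro.from_euler("y",-tilt,degrees=True).as_matrix()
def plan(wps,v=45,w=8):
    """wps: x,y,z mm, yaw of tool y, tilt, grip [,mm per row]; prints rows in tool axes"""
    s=robot.state(); P=s["tool_pos"]*1000; R=s["tcp_rot"]; out=[]
    for q in wps:
        T=np.array(q[:3],float); G=Rt(q[3],q[4]); P0,R0=P.copy(),R.copy()
        rv=Ro.from_matrix(R0.T@G).as_rotvec(degrees=True)
        n=max(1,int(np.ceil(max(np.linalg.norm(T-P0)/(q[6] if len(q)>6 else v),np.linalg.norm(rv)/w))))
        for i in range(1,n+1):
            d=np.round(R.T@(P0+(T-P0)*i/n-P)).clip(-62,62)
            g=np.round(Ro.from_matrix(R.T@R0@Ro.from_rotvec(rv*i/n,degrees=True).as_matrix()).as_rotvec(degrees=True),1 if i==n else 0)
            out.append([int(k) for k in d]+[float(k)+0. for k in g]+[q[5]])
            P=P+R@d; R=R@Ro.from_rotvec(g,degrees=True).as_matrix()
    for i in range(0,len(out),12): print(str(out[i:i+12]).replace(" ","").replace(".0,",",").replace("-0,","0,"))
    print(len(out),P.round(1))
E
python3 -c "
from h import *
plan([(430,250,170,75,0,85),(447,-328.6,130,83,0,85),(447,-328.6,40,83,0,85)],v=50)"
```

```text
[[-36,-28,7,0,0,-1,85],[-36,-28,6,0,0,-1,85],[-36,-29,7,0,0,-1,85],[-35,-30,6,0,0,-1,85],[-34,-30,7,0,0,-2,85],[-34,-31,6,0,0,-1,85],[-32,-32,7,0,0,-1,85],[-33,-33,7,0,0,-0.9,85],[-14,-46,3,0,0,-1,85],[-13,-47,4,0,0,0,85],[-13,-46,3,0,0,-1,85],[-12,-47,3,0,0,-1,85]]
[[-12,-47,4,0,0,0,85],[-11,-46,3,0,0,-1,85],[-11,-47,3,0,0,-1,85],[-9,-48,3,0,0,0,85],[-10,-47,4,0,0,-1,85],[-9,-47,3,0,0,-1,85],[-8,-48,3,0,0,0,85],[-8,-47,4,0,0,-1,85],[0,0,45,0,0,0,85],[0,0,45,0,0,0,85]]
22 [ 446.8 -328.2   39.7]
```

Call:
step_arm:
  increments:
    - [-36,-28,7,0,0,-1,85]
    - [-36,-28,6,0,0,-1,85]
    - [-36,-29,7,0,0,-1,85]
    - [-35,-30,6,0,0,-1,85]
    - [-34,-30,7,0,0,-2,85]
    - [-34,-31,6,0,0,-1,85]
    - [-32,-32,7,0,0,-1,85]
    - [-33,-33,7,0,0,-0.9,85]
    - [-14,-46,3,0,0,-1,85]
    - [-13,-47,4,0,0,0,85]
    - [-13,-46,3,0,0,-1,85]
    - [-12,-47,3,0,0,-1,85]

```text
t: 2.65
tool_pos: [0.4359, 0.0554, 0.1569]
tcp_rot: [[-0.978, 0.208, 0.001], [0.208, 0.978, 0.0], [-0.001, 0.001, -1.0]]
ft_force: [0.8, -1.1, 0.7]
finger_gap: 0.0852
finger_force: 0.0
```

Call:
step_arm:
  increments:
    - [-12,-47,4,0,0,0,85]
    - [-11,-46,3,0,0,-1,85]
    - [-11,-47,3,0,0,-1,85]
    - [-9,-48,3,0,0,0,85]
    - [-10,-47,4,0,0,-1,85]
    - [-9,-47,3,0,0,-1,85]
    - [-8,-48,3,0,0,0,85]
    - [-8,-47,4,0,0,-1,85]
    - [0,0,0,0,0,0,85]
    - [0,0,0,0,0,0,85]

```text
t: 3.9
tool_pos: [0.4468, -0.3275, 0.1294]
tcp_rot: [[-0.992, 0.123, -0.0], [0.123, 0.992, 0.001], [0.0, 0.001, -1.0]]
ft_force: [0.6, 0.6, 0.5]
finger_gap: 0.0851
finger_force: 0.0
```

```bash
python3 - <<'E'
from h import *
s=robot.state(); p=robot.get_image("wrist"); cv2.imwrite("pics/w1.png",p["color"][:,:,::-1])
print(s["tool_pos"],s["joint_positions"].round(2),s["tcp_rot"].round(3).tolist(),s["ft_force"])
for n in ["wide_mailer","narrow_mailer","wax_block"]:
  for b in robot.boxes_of(n,p)[:1]:
    x=np.array(b["bbox"])*[512,384,512,384]; print(n,b["confidence"],x.round(),rect(p,x,.011,s))
plan([(447,-328.6,5,83,0,85)])
E
```

```text
[ 0.44676406 -0.32753158  0.12940664] [ 0.25  0.41  0.39  1.89 -0.19  0.88  2.18] [[-0.992, 0.123, -0.0], [0.123, 0.992, 0.001], [0.0, 0.001, -1.0]] [0.63499579 0.61884696 0.46619206]
wide_mailer 0.56 [261. 180.  70.  92.] (array([ 447. , -328.7]), array([82.4, 57.8]), -7.2, 187.0)
narrow_mailer 0.68 [384. 245.  32.  42.] (array([ 523.6, -220.9]), array([56.5, 36.6]), -0.1, 112.0)
wax_block 0.56 [379. 171.  48.  49.] (array([ 452.3, -221.2]), array([39.9, 28.7]), -28.4, 175.0)
[[0,-1,42,0,0,0,85],[0,0,41,0,0,0,85],[0,-1,42,0,0,0.1,85]]
3 [ 447.2 -328.7    4.8]
```

View pics/w1.png

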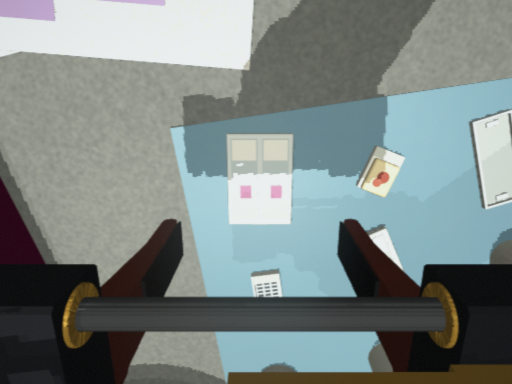

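The wrist view shows the wide mailer at (260,180) between the fingers and the wax block at (381,171). Both agree with the top-camera measurements to about 1 mm, so I'll grasp.

Call:
step_arm:
  increments:
    - [0,-1,42,0,0,0,85]
    - [0,0,42,0,0,0,85]
    - [0,0,32,0,0,0,85]
    - [0,0,9,0,0,0,85]
    - [0,0,0,0,0,0,50]
    - [0,0,0,0,0,0,50]
    - [0,0,0,0,0,0,50]
    - [0,0,0,0,0,0,50]
    - [0,0,0,0,0,0,50]
  force: 20

```text
t: 5.22
tool_pos: [0.4475, -0.3295, 0.0058]
tcp_rot: [[-0.992, 0.123, 0.002], [0.123, 0.992, -0.001], [-0.002, -0.0, -1.0]]
ft_force: [-0.3, 1.4, 7.7]
finger_gap: 0.0577
finger_force: 20.0
```

```bash
python3 - <<'E'
from h import *
print(robot.state()["tool_pos"])
# rest frame -> world
def rest(x,z,y=0,c=(573.6,99.0),yaw=-2.3):
    a=np.radians(yaw); return np.array([c[0]+x*np.cos(a)-y*np.sin(a),c[1]+x*np.sin(a)+y*np.cos(a),3+z]).round(1)
h=3; n=np.array([-.259,.966])
wide=np.array([-47+43.5*.966,12+43.5*.259])
for u in (h+1,60): q=wide+n*u; print(rest(*q))
a=rest(*(wide+n*60)); b=rest(*(wide+n*(h+1)))
plan([(447,-328,90,83,0,50),(*a,87.7,15,50),(*(a+(b-a)*.8),87.7,15,50,30)])
E
```

```text
[ 0.44752404 -0.32952929  0.00580035]
[567.6  99.2  30.1]
[553.1  99.8  84.2]
[[0,1,-42,0,0,0,50],[1,0,-42,0,0.1,0,50],[-5,44,1,0,-1,0,50],[-6,44,0,0,-2,-1,50],[-6,43,1,0,-1,0,50],[-6,44,1,0,-2,-1,50],[-7,44,1,0,-1,0,50],[-6,43,1,0,-2,-1,50],[-8,44,2,0,-2,0,50],[-7,43,2,-1,-1,-1,50],[-8,43,2,0,-1,0,50],[-8,44,3,0.3,-2,-0.7,50]]
[[0,0,23,0,0,0,50],[0,0,22,0,0,0,50]]
14 [564.4  99.7  40.9]
```

```bash
python3 - <<'E'
from h import *
plan([(447,-328,125,83,0,50),(553,99.8,115,87.7,15,50),(553.1,99.8,84.2,87.7,15,50),(564.6,99.4,42,87.7,15,50,25)])
E
```

```text
[[0,0,-40,0,0,0,50],[0,1,-39,0,0,0,50],[0,0,-40,0,0.1,0,50],[-5,44,1,0,-1,0,50],[-5,44,1,0,-2,-1,50],[-6,43,1,0,-1,0,50],[-6,44,2,0,-2,-1,50],[-7,44,1,0,-1,0,50],[-7,43,2,0,-2,-1,50],[-7,44,2,0,-2,0,50],[-7,43,2,-1,-1,-1,50],[-8,43,3,0,-1,0,50]]
[[-8,44,3,0.3,-2,-0.7,50],[8,0,30,0,0,0,50],[0,0,22,0,0,0,50],[0,0,22,0,0,0,50]]
16 [564.5  99.7  41.8]
```

Call:
step_arm:
  increments:
    - [0,0,-40,0,0,0,50]
    - [0,1,-39,0,0,0,50]
    - [0,0,-40,0,0,0,50]
    - [-5,44,1,0,-1,0,50]
    - [-5,44,1,0,-2,-1,50]
    - [-6,43,1,0,-1,0,50]
    - [-6,44,2,0,-2,-1,50]
    - [-7,44,1,0,-1,0,50]
    - [-7,43,2,0,-2,-1,50]
    - [-7,44,2,0,-2,0,50]
    - [-7,43,2,-1,-1,-1,50]
    - [-8,43,3,0,-1,0,50]

```text
t: 6.72
tool_pos: [0.5421, 0.0579, 0.1156]
tcp_rot: [[-0.973, 0.051, 0.226], [0.052, 0.999, -0.002], [-0.226, 0.01, -0.974]]
ft_force: [1.2, 0.4, 0.2]
finger_gap: 0.0574
finger_force: 20.0
```

Call:
step_arm:
  increments:
    - [-8,44,3,0.3,-2,-0.7,50]
    - [8,0,30,0,0,0,50]
    - [0,0,0,0,0,0,50]
    - [0,0,0,0,0,0,50]

```text
t: 7.22
tool_pos: [0.5529, 0.0995, 0.084]
tcp_rot: [[-0.965, 0.041, 0.259], [0.04, 0.999, -0.01], [-0.259, 0.001, -0.966]]
ft_force: [0.2, -0.6, 0.3]
finger_gap: 0.0576
finger_force: 20.0
```

```bash
python3 - <<'E'
from h import *
s=robot.state(); p=robot.get_image("wrist"); cv2.imwrite("pics/w2.png",p["color"][:,:,::-1])
print(s["tool_pos"],s["ft_force"],s["finger_gap"])
for n in ["wide_mailer","mailer_rest","pot_well","block_pocket"]:
  for b in robot.boxes_of(n,p)[:1]:
    x=np.array(b["bbox"])*[512,384,512,384]; print(n,b["confidence"],x.round(),rect(p,x,.007,s))
plan([(565.6,99.2,38,87.7,15,50,30),(567.6,99.2,30.1,87.7,15,50)])
E
```

```text
[0.55288438 0.09947906 0.08403982] [ 0.22431852 -0.55856899  0.28466902] 0.05755433419156919
wide_mailer 0.76 [259. 229. 115. 142.] (array([614.2,  94.5]), array([152. , 117.8]), -2.5, 151.0)
mailer_rest 0.93 [261. 151. 115.  26.] (array([537. ,  99.6]), array([90.2, 23.5]), 87.5, 140.0)
pot_well 0.94 [487. 188.  49. 101.] (array([580.9, 289.3]), array([86.7, 41.1]), -2.5, 184.0)
block_pocket 0.72 [405. 189. 138.  98.] (array([577.1, 205.6]), array([87. , 86.9]), 87.5, 185.0)
[[0,0,24,0,0,0,50],[0,0,24,0.1,0.1,-0.1,50],[0,0,8,0,0,0,50]]
3 [567.6  99.4  30.1]
```

View pics/w2.png

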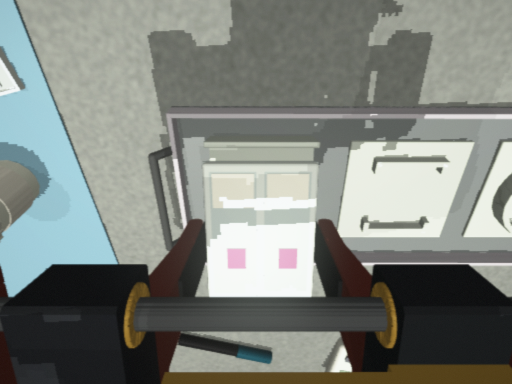

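The wrist view shows the mailer held square. Its lower end at row 165 lies just short of the stop at row 155, and it is centred on the rest. Lowering now.

Call:
step_arm:
  increments:
    - [0,0,24,0,0,0,50]
    - [0,0,24,0,0,0,50]
    - [0,0,5,0,0,0,50]
    - [0,0,2,0,0,0,50]
    - [0,0,0,0,0,0,50]

```text
t: 8.1
tool_pos: [0.5668, 0.0999, 0.0307]
tcp_rot: [[-0.965, 0.04, 0.259], [0.039, 0.999, -0.009], [-0.259, 0.001, -0.966]]
ft_force: [-1.0, 0.5, -0.4]
finger_gap: 0.0578
finger_force: 20.0
```

Call:
step_arm:
  increments:
    - [0,0,1,0,0,0,50]
    - [0,0,1,0,0,0,50]
    - [0,0,0,0,0,0,50]

```text
t: 8.48
tool_pos: [0.5673, 0.1, 0.0297]
tcp_rot: [[-0.965, 0.039, 0.259], [0.039, 0.999, -0.008], [-0.26, 0.002, -0.966]]
ft_force: [-7.9, -0.2, 15.2]
finger_gap: 0.0574
finger_force: 20.0
```

Call:
step_arm:
  increments:
    - [0,0,0,0,0,0,74]
    - [0,0,0,0,0,0,74]
    - [0,0,-10,0,0,0,74]
    - [0,0,-40,0,0,0,74]
    - [0,0,-40,0,0,0,74]

```text
t: 9.1
tool_pos: [0.5434, 0.1005, 0.1161]
tcp_rot: [[-0.965, 0.04, 0.258], [0.039, 0.999, -0.01], [-0.258, 0.001, -0.966]]
ft_force: [0.8, 0.0, 0.2]
finger_gap: 0.0741
finger_force: 0.0
```

```bash
python3 - <<'E'
from h import *
print(robot.state()["tool_pos"])
plan([(552.7,-219.3,115,108.9,0,74),(552.7,-219.3,14,108.9,0,74,40),(552.7,-219.3,5,108.9,0,74)])
E
```

```text
[0.54337974 0.10045633 0.11614333]
[[-3,-40,1,0,2,-3,74],[0,-40,1,-1,2,-2,74],[1,-40,0,0,2,-3,74],[3,-40,0,0,1,-3,74],[4,-39,0,-1,2,-2,74],[7,-40,0,0,2,-3,74],[8,-39,0,0,2,-2,74],[10,-39,0,-0.7,1.8,-3.1,74],[0,0,34,0,0,0,74],[0,0,33,0,0,0,74],[0,0,34,0,0,0,74],[0,0,9,0,0,0,74]]
12 [ 552.8 -219.6    5. ]
```

Call:
step_arm:
  increments:
    - [-3,-40,1,0,2,-3,74]
    - [0,-40,1,-1,2,-2,74]
    - [1,-40,0,0,2,-3,74]
    - [3,-40,0,0,1,-3,74]
    - [4,-39,0,-1,2,-2,74]
    - [7,-40,0,0,2,-3,74]
    - [8,-39,0,0,2,-2,74]
    - [10,-39,0,-0.7,1.8,-3.1,74]
    - [0,0,0,0,0,0,74]
    - [0,0,30,0,0,0,74]
    - [0,0,0,0,0,0,74]

```text
t: 10.48
tool_pos: [0.5521, -0.2177, 0.0825]
tcp_rot: [[-0.946, -0.325, -0.003], [-0.325, 0.946, 0.001], [0.003, 0.002, -1.0]]
ft_force: [0.1, -0.5, 0.8]
finger_gap: 0.0739
finger_force: 0.0
```

```bash
python3 - <<'E'
from h import *
s=robot.state(); p=robot.get_image("wrist")
print(s["tool_pos"])
for n in ["narrow_mailer","wax_block"]:
  for b in robot.boxes_of(n,p)[:1]:
    x=np.array(b["bbox"])*[512,384,512,384]; print(n,b["confidence"],x.round(),rect(p,x,.011,s))
plan([(552.7,-219.3,14,108.9,0,74,40),(552.7,-219.3,5,108.9,0,74)])
E
```

```text
[ 0.5520562  -0.21768726  0.08245783]
narrow_mailer 0.78 [259. 193.  45. 106.] (array([ 551.9, -219.6]), array([82.4, 33.7]), 18.8, 180.0)
wax_block 0.74 [306.  63.  72.  69.] (array([ 453.3, -220.7]), array([39.6, 27.1]), -28.4, 182.0)
[[1,0,35,0,0,0,74],[0,0,36,0,0.1,0.1,74],[0,0,9,0,0,0,74]]
3 [ 553.2 -219.1    4.9]
```

Call:
step_arm:
  increments:
    - [0,-2,35,0,0,0,74]
    - [0,0,34,0,0,0,74]
    - [0,0,8,0,0,0,74]
    - [0,0,0,0,0,0,28]
    - [0,0,0,0,0,0,28]
    - [0,0,0,0,0,0,28]
    - [0,0,0,0,0,0,28]
    - [0,0,0,0,0,0,28]
    - [0,0,0,0,0,0,28]

```text
t: 11.75
tool_pos: [0.5546, -0.2212, 0.0074]
tcp_rot: [[-0.946, -0.324, 0.001], [-0.324, 0.946, -0.0], [-0.001, -0.0, -1.0]]
ft_force: [-0.6, 0.7, 5.8]
finger_gap: 0.0338
finger_force: 20.0
```

```bash
python3 - <<'E'
from h import *
s=robot.state();print(s["tool_pos"],s["finger_gap"],s["finger_force"])
# wide was set down with TCP at (567.3,100,29.7)~4 above slope; narrow 9 higher along normal
n=np.array([-.259,0,.966]); b=np.array([567,99.6,29.7])+9*n; 
a=b+n*50; print(b,a)
plan([(552,-219,125,108.9,0,28),(*(b+n*80),87.7,15,28),(*a,87.7,15,28),(*(b+n*5),87.7,15,28,25)])
E
```

```text
[ 0.5545591  -0.22122015  0.00742277] 0.03379570908952972 20.00085711479187
[564.669  99.6    38.394] [551.719  99.6    86.694]
[[1,1,-39,0,0,0,28],[0,1,-39,0,0,0,28],[1,1,-40,0,0.1,0,28],[-12,38,1,0,-2,3,28],[-10,39,2,1,-2,2,28],[-9,38,1,0,-2,3,28],[-6,40,1,0,-1,3,28],[-4,39,2,1,-2,2,28],[-3,40,1,0,-2,3,28],[-1,40,1,0,-2,2,28],[0,40,1,0.7,-1.9,3.1,28],[0,0,30,0,0,0,28]]
[[0,0,23,0,0,0,28],[0,0,22,0,0,0,28]]
14 [563.7  99.1  43.6]
```

Call:
step_arm:
  increments:
    - [1,1,-39,0,0,0,28]
    - [0,1,-39,0,0,0,28]
    - [1,1,-40,0,0,0,28]
    - [-12,38,1,0,-2,3,28]
    - [-10,39,2,1,-2,2,28]
    - [-9,38,1,0,-2,3,28]
    - [-6,40,1,0,-1,3,28]
    - [-4,39,2,1,-2,2,28]
    - [-3,40,1,0,-2,3,28]
    - [-1,40,1,0,-2,2,28]
    - [0,40,1,0.7,-1.9,3.1,28]
    - [0,0,0,0,0,0,28]

```text
t: 13.25
tool_pos: [0.5431, 0.1045, 0.1153]
tcp_rot: [[-0.965, 0.033, 0.259], [0.032, 0.999, -0.007], [-0.259, 0.002, -0.966]]
ft_force: [-0.9, -1.0, -0.2]
finger_gap: 0.0338
finger_force: 20.0
```

```bash
python3 - <<'E'
from h import *
s=robot.state(); p=robot.get_image("wrist"); cv2.imwrite("pics/w3.png",p["color"][:,:,::-1])
print(s["tool_pos"],s["finger_gap"],s["tcp_rot"].round(3).tolist())
n=np.array([-.259,0,.966]); b=np.array([567,99.6,29.7])+10*n
plan([(*(b+n*40),87.7,15,28),(*(b+n*5),87.7,15,28,25)])
E
```

```text
[0.54307609 0.10451013 0.11527367] 0.03381215032041236 [[-0.965, 0.033, 0.259], [0.032, 0.999, -0.007], [-0.259, 0.002, -0.966]]
[[-1,-2,39,0.1,0,0.3,28],[0,0,17,0,0,0,28],[0,0,18,0,0,0,28]]
3 [563.5  99.3  44.2]
```

View pics/w3.png

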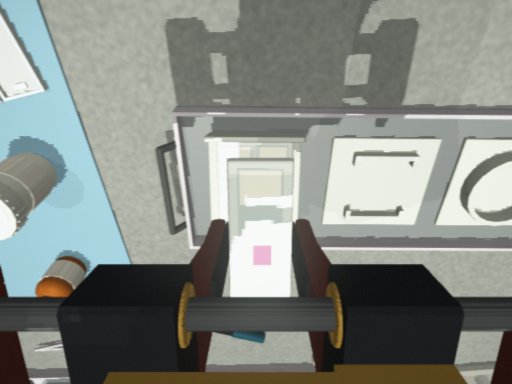

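The wrist view shows the narrow mailer held straight over the wide one. The wide one lies centred and up against the stop (row 140).

Call:
step_arm:
  increments:
    - [-1,-2,39,0,0,0.3,28]
    - [0,0,17,0,0,0,28]
    - [0,0,15,0,0,0,28]
    - [0,0,0,0,0,0,28]
    - [0,0,0,0,0,0,28]

```text
t: 13.92
tool_pos: [0.5635, 0.097, 0.0478]
tcp_rot: [[-0.965, 0.045, 0.26], [0.045, 0.999, -0.009], [-0.26, 0.003, -0.966]]
ft_force: [0.6, 0.5, -0.6]
finger_gap: 0.0334
finger_force: 20.0
```

Call:
step_arm:
  increments:
    - [0,3,3,0,0,0,28]
    - [0,0,2,0,0,0,28]
    - [0,0,1,0,0,0,28]
    - [0,0,0,0,0,0,28]

```text
t: 14.42
tool_pos: [0.5652, 0.1002, 0.0416]
tcp_rot: [[-0.965, 0.045, 0.26], [0.044, 0.999, -0.009], [-0.26, 0.003, -0.966]]
ft_force: [-0.2, 0.1, 0.2]
finger_gap: 0.0334
finger_force: 20.0
```

Call:
step_arm:
  increments:
    - [0,0,1,0,0,0,28]
    - [0,0,0,0,0,0,28]

```text
t: 14.68
tool_pos: [0.5653, 0.1002, 0.0407]
tcp_rot: [[-0.965, 0.045, 0.26], [0.044, 0.999, -0.009], [-0.26, 0.003, -0.966]]
ft_force: [-1.3, -0.1, 2.0]
finger_gap: 0.0341
finger_force: 20.0
```

Contact begins, so I'll lower one more mm, release and retreat.

Call:
step_arm:
  increments:
    - [0,0,1,0,0,0,28]
    - [0,0,0,0,0,0,28]
    - [0,0,0,0,0,0,60]
    - [0,0,0,0,0,0,60]
    - [0,0,-5,0,0,0,60]
    - [0,0,-35,0,0,0,60]
    - [0,0,-40,0,0,0,60]
    - [0,0,0,0,0,0,60]

```text
t: 15.68
tool_pos: [0.546, 0.1014, 0.1198]
tcp_rot: [[-0.964, 0.045, 0.264], [0.045, 0.999, -0.007], [-0.264, 0.005, -0.965]]
ft_force: [-0.0, 0.7, -0.3]
finger_gap: 0.0598
finger_force: 0.0
```

```bash
python3 - <<'E'
from h import *
p=robot.get_image("wrist"); cv2.imwrite("pics/w4.png",p["color"][:,:,::-1])
print(robot.state()["tool_pos"])
plan([(530,-80,115,80,0,60),(453.2,-220.5,100,61.7,0,60)])
E
```

```text
[0.54548726 0.10137724 0.11836209]
[[2,-36,0,0,3,1,60],[0,-37,0,0,3,2,60],[0,-36,0,1,3,1,60],[-1,-37,1,0,3,2,60],[-2,-36,1,0.2,3.2,1.4,60],[13,-38,4,0,0,5,60],[9,-39,4,0,0,4,60],[7,-39,3,0,0,5,60],[3,-40,4,0,0,4.3,60]]
9 [ 453.1 -220.4  100. ]
```

View pics/w4.png

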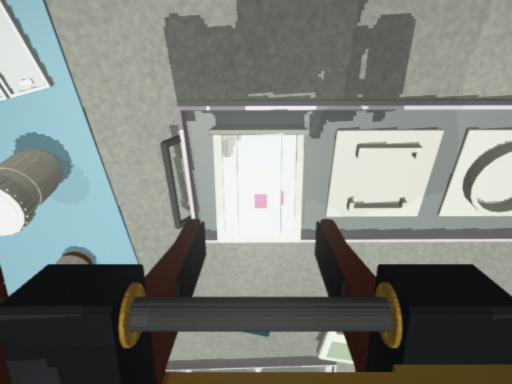

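The stack looks good: the narrow mailer lies centred on the wide one and both ends are at the stop (row 135). The wax block is next.

Call:
step_arm:
  increments:
    - [2,-36,0,0,3,1,60]
    - [0,-37,0,0,3,2,60]
    - [0,-36,0,1,3,1,60]
    - [-1,-37,1,0,3,2,60]
    - [-2,-36,1,0.2,3.2,1.4,60]
    - [13,-38,4,0,0,5,60]
    - [9,-39,4,0,0,4,60]
    - [7,-39,3,0,0,5,60]
    - [3,-40,4,0,0,4.3,60]
    - [0,0,0,0,0,0,60]
    - [0,0,0,0,0,0,60]
    - [0,0,0,0,0,0,60]

```text
t: 17.23
tool_pos: [0.453, -0.2197, 0.0989]
tcp_rot: [[-0.881, 0.473, -0.004], [0.473, 0.881, -0.001], [0.003, -0.003, -1.0]]
ft_force: [0.4, -0.1, -0.1]
finger_gap: 0.06
finger_force: 0.0
```

```bash
python3 - <<'E'
from h import *
s=robot.state(); p=robot.get_image("wrist")
print(s["tool_pos"])
for b in robot.boxes_of("wax_block",p)[:2]:
    x=np.array(b["bbox"])*[512,384,512,384]; print(b["confidence"],x.round(),rect(p,x,.010,s))
plan([(453.2,-220.6,13,61.7,0,60),(453.2,-220.6,4,61.7,0,60)])
E
```

```text
[ 0.45296977 -0.21974451  0.09894834]
0.59 [261. 188.  39.  50.] (array([ 453. , -220.2]), array([41. , 28.6]), -28.8, 177.0)
[[0,0,43,0,0,0,60],[-1,0,43,-0.2,-0.1,0.1,60],[0,0,9,0,0,0,60]]
3 [ 453.5 -220.5    4.2]
```

Call:
step_arm:
  increments:
    - [0,0,43,0,0,0,60]
    - [0,0,43,0,0,0,60]
    - [0,0,8,0,0,0,60]
    - [0,0,1,0,0,0,22]
    - [0,0,0,0,0,0,22]
    - [0,0,0,0,0,0,22]
    - [0,0,0,0,0,0,22]
    - [0,0,0,0,0,0,22]
    - [0,0,0,0,0,0,22]

```text
t: 18.45
tool_pos: [0.4528, -0.2212, 0.0052]
tcp_rot: [[-0.88, 0.475, -0.002], [0.475, 0.88, -0.002], [0.001, -0.002, -1.0]]
ft_force: [-0.9, 1.1, 7.9]
finger_gap: 0.0276
finger_force: 20.0
```

```bash
python3 - <<'E'
from h import *
print(robot.state()["tool_pos"])
plan([(453,-220.6,110,61.7,0,22),(480,0,120,75,0,22),(577.5,206.3,100,87.6,0,22)])
E
```

```text
[ 0.45277224 -0.2212099   0.00524208]
[[0,0,-35,0,0,0,22],[0,0,-35,0,0,0,22],[0,0,-35,-0.1,0,0,22],[16,41,-2,0,0,-3,22],[14,43,-2,0,0,-2,22],[13,43,-2,0,0,-3,22],[10,43,-2,0,0,-3,22],[8,44,-2,0,0,-2.3,22],[-7,37,3,0,0,-2,22],[-8,37,4,0,0,-2,22],[-9,37,3,0,0,-2,22],[-11,37,3,0,0,-2,22]]
[[-12,36,4,0,0,-3,22],[-13,35,3,0,0,-1.6,22]]
14 [577.  206.1 100.1]
```

Call:
step_arm:
  increments:
    - [0,0,-35,0,0,0,22]
    - [0,0,-35,0,0,0,22]
    - [0,0,-35,0,0,0,22]
    - [16,41,-2,0,0,-3,22]
    - [14,43,-2,0,0,-2,22]
    - [13,43,-2,0,0,-3,22]
    - [10,43,-2,0,0,-3,22]
    - [8,44,-2,0,0,-2.3,22]
    - [-7,37,3,0,0,-2,22]
    - [-8,37,4,0,0,-2,22]
    - [-9,37,3,0,0,-2,22]
    - [-11,37,3,0,0,-2,22]

```text
t: 19.95
tool_pos: [0.5451, 0.1391, 0.1056]
tcp_rot: [[-0.993, 0.121, -0.003], [0.121, 0.993, -0.001], [0.003, -0.002, -1.0]]
ft_force: [-0.2, -0.6, 0.7]
finger_gap: 0.0277
finger_force: 20.0
```

Call:
step_arm:
  increments:
    - [-12,36,4,0,0,-3,22]
    - [-13,35,3,0,0,-1.6,22]
    - [0,0,0,0,0,0,22]
    - [0,0,40,0,0,0,22]
    - [0,0,0,0,0,0,22]
    - [0,0,0,0,0,0,22]

```text
t: 20.7
tool_pos: [0.5767, 0.2054, 0.0593]
tcp_rot: [[-0.999, 0.044, -0.003], [0.044, 0.999, -0.002], [0.003, -0.002, -1.0]]
ft_force: [0.9, -0.0, 0.3]
finger_gap: 0.0273
finger_force: 20.0
```

```bash
python3 - <<'E'
from h import *
s=robot.state(); p=robot.get_image("wrist"); cv2.imwrite("pics/w5.png",p["color"][:,:,::-1])
print(s["tool_pos"],s["finger_gap"])
for b in robot.boxes_of("block_pocket",p)[:1]:
    x=np.array(b["bbox"])*[512,384,512,384]; print(b["confidence"],x.round(),rect(p,x,.007,s))
plan([(577.3,206.1,22,87.6,0,22),(577.3,206.1,12,87.6,0,22)])
E
```

```text
[0.57666198 0.20538152 0.05926843] 0.02726037809212049
0.95 [262. 200. 133. 113.] (array([575.7, 205.1]), array([101.8,  83.7]), 87.4, 132.0)
[[0,0,38,0,-0.1,-0.1,22],[0,0,10,0,0,0,22]]
2 [577.2 205.9  11.8]
```

View pics/w5.png

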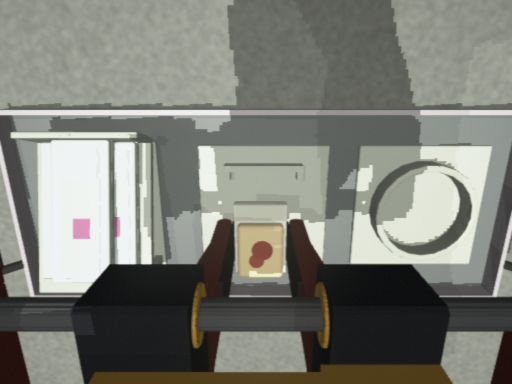

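The wrist view shows the block held wax up at (261,245), centred over the pocket (base columns 198 to 330). Lowering.

Call:
step_arm:
  increments:
    - [0,0,38,0,0,0,22]
    - [0,0,8,0,0,0,22]
    - [0,0,1,0,0,0,22]
    - [0,0,0,0,0,0,22]

```text
t: 21.3
tool_pos: [0.577, 0.2063, 0.0125]
tcp_rot: [[-0.999, 0.043, -0.002], [0.043, 0.999, -0.001], [0.002, -0.001, -1.0]]
ft_force: [0.5, 0.8, -0.4]
finger_gap: 0.0279
finger_force: 20.0
```

Call:
step_arm:
  increments:
    - [0,0,1,0,0,0,22]
    - [0,0,1,0,0,0,22]
    - [0,0,0,0,0,0,22]

```text
t: 21.68
tool_pos: [0.5766, 0.2063, 0.0103]
tcp_rot: [[-0.999, 0.043, -0.002], [0.043, 0.999, -0.001], [0.002, -0.001, -1.0]]
ft_force: [-1.6, -0.9, 6.9]
finger_gap: 0.0277
finger_force: 20.0
```

Call:
step_arm:
  increments:
    - [0,0,0,0,0,0,48]
    - [0,0,0,0,0,0,48]
    - [0,0,-10,0,0,0,48]
    - [0,0,-45,0,0,0,48]
    - [0,0,-45,0,0,0,80]
    - [0,0,-20,0,0,0,80]
    - [0,0,0,0,0,0,80]
    - [0,0,0,0,0,0,80]

```text
t: 22.68
tool_pos: [0.5759, 0.2062, 0.1285]
tcp_rot: [[-0.999, 0.042, -0.004], [0.042, 0.999, -0.002], [0.004, -0.002, -1.0]]
ft_force: [-0.4, 0.4, 0.7]
finger_gap: 0.0793
finger_force: 0.0
```

```bash
python3 - <<'E'
from h import *
s=robot.state(); p=robot.get_image("wrist"); cv2.imwrite("pics/w6.png",p["color"][:,:,::-1])
print(s["tool_pos"])
for n,z in [("wax_block",.016),("block_pocket",.007),("pot_well",.007)]:
  for b in robot.boxes_of(n,p)[:1]:
    x=np.array(b["bbox"])*[512,384,512,384]; print(n,b["confidence"],x.round(),rect(p,x,z,s,pad=1))
plan([(558.2,-93.6,140,87.6,0,80)])
E
```

```text
[0.57593352 0.20617322 0.12846136]
wax_block 0.81 [261. 180.  33.  45.] (array([580.3, 204.7]), array([31.7, 26.7]), 87.5, 205.0)
block_pocket 0.69 [262. 180. 102.  97.] (array([592.9, 205.9]), array([87.4, 55.7]), 87.5, 196.0)
pot_well 0.72 [385. 181. 109.  95.] (array([582.4, 313.8]), array([87.2, 86.6]), 87.5, 179.0)
[[1,-43,-2,0,0,0,80],[0,-43,-1,0,0,0,80],[1,-43,-2,0,0,0,80],[1,-43,-1,0,0,0,80],[1,-42,-2,0,0,0,80],[0,-43,-2,0,0,0,80],[1,-43,-1,-0.1,-0.3,0,80]]
7 [558.3 -93.5 139.9]
```

View pics/w6.png

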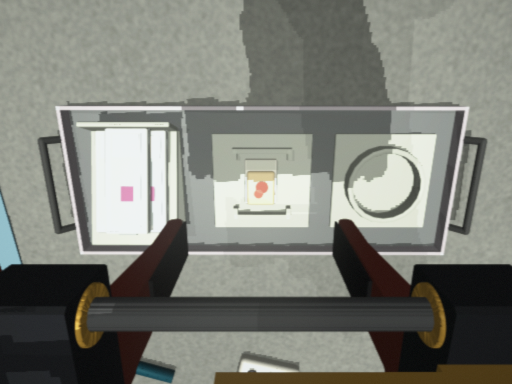

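The block sits wax up in the middle of the pocket at (261,183). The well is at (385,182) in the view. The pot is next.

Call:
step_arm:
  increments:
    - [1,-43,-2,0,0,0,80]
    - [0,-43,-1,0,0,0,80]
    - [1,-43,-2,0,0,0,80]
    - [1,-43,-1,0,0,0,80]
    - [1,-42,-2,0,0,0,80]
    - [0,-43,-2,0,0,0,80]
    - [1,-43,-1,0,0,0,80]
    - [0,0,0,0,0,0,80]
    - [0,0,0,0,0,0,80]
    - [0,0,0,0,0,0,80]

```text
t: 24.12
tool_pos: [0.5589, -0.0916, 0.1404]
tcp_rot: [[-0.999, 0.04, -0.004], [0.04, 0.999, -0.001], [0.004, -0.001, -1.0]]
ft_force: [-0.6, 0.4, 0.7]
finger_gap: 0.0802
finger_force: 0.0
```

```bash
python3 - <<'E'
from h import *
s=robot.state(); p=robot.get_image("wrist"); cv2.imwrite("pics/w7.png",p["color"][:,:,::-1])
print(s["tool_pos"],s["joint_positions"].round(2))
for b in robot.boxes_of("full_pot",p)[:2]:
    x=np.array(b["bbox"])*[512,384,512,384]; print(b["confidence"],x.round(),rect(p,x,.066,s,pad=1),ray(p,x[:2],.06,s))
print(proj(p,[[.5582,-.0936,.066]],s))
plan([(558.2,-93.6,75,87.6,0,80),(558.2,-93.6,41,87.6,0,80)],v=35)
E
```

```text
[ 0.55893813 -0.09157003  0.14037862] [-0.17  0.41  0.32  1.85 -0.16  0.92  1.75]
0.95 [258. 189.  66.  68.] (array([557.4, -95. ]), array([52.4, 46.5]), 87.6, 163.0) [[ 0.55492121 -0.09379551  0.06      ]]
[[258.13077159 195.80111144]]
[[0,-1,33,0,0,0,80],[0,-1,33,-0.1,-0.2,0.1,80],[0,0,34,0,0,0,80]]
3 [558.7 -93.9  40.5]
```

View pics/w7.png

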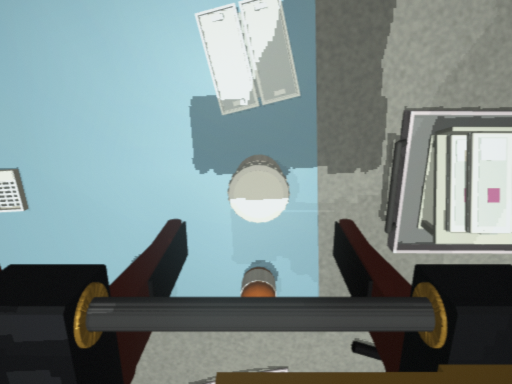

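The lid is centred at about (259,194), matching the projected position (258,196), and the fingers clear the bottle at (259,282).

Call:
step_arm:
  increments:
    - [0,-2,33,0,0,0,80]
    - [0,0,33,0,0,0,80]
    - [0,0,33,0,0,0,80]
    - [0,0,0,0,0,0,80]
    - [0,0,0,0,0,0,40]
    - [0,0,0,0,0,0,40]
    - [0,0,0,0,0,0,40]
    - [0,0,0,0,0,0,40]
    - [0,0,0,0,0,0,40]
    - [0,0,0,0,0,0,40]
  force: 25

```text
t: 25.48
tool_pos: [0.559, -0.0953, 0.0424]
tcp_rot: [[-0.999, 0.042, -0.002], [0.042, 0.999, -0.001], [0.002, -0.001, -1.0]]
ft_force: [-0.1, 1.3, 6.0]
finger_gap: 0.0454
finger_force: 25.0
```

```bash
python3 - <<'E'
from h import *
print(robot.state()["tool_pos"])
plan([(558,-93.6,125,87.6,0,40),(582.5,314.3,125,87.6,0,40)],v=30)
E
```

```text
[ 0.55904385 -0.09526577  0.0423708 ]
[[0,1,-28,0,0,0,40],[1,0,-27,0,0,0,40],[0,1,-28,-0.1,-0.1,0,40],[0,29,0,0,0,0,40],[-1,29,0,0,0,0,40],[0,29,0,0,0,0,40],[-1,30,0,0,0,0,40],[0,29,0,0,0,0,40],[-1,29,0,0,0,0,40],[0,29,0,0,0,0,40],[-1,29,0,0,0,0,40],[0,29,0,0,0,0,40]]
[[-1,29,0,0,0,0,40],[0,30,0,0,0,0,40],[-1,29,0,0,0,0,40],[0,29,0,0,0,0,40],[-1,29,1,0,0,0,40]]
17 [582.6 314.2 124.5]
```

Call:
step_arm:
  increments:
    - [0,0,-10,0,0,0,40]
    - [0,0,-25,0,0,0,40]
    - [0,0,-25,0,0,0,40]
    - [0,0,-22,0,0,0,40]
    - [0,0,0,0,0,0,40]
    - [0,0,0,0,0,0,40]

```text
t: 26.22
tool_pos: [0.5581, -0.0951, 0.1231]
tcp_rot: [[-0.999, 0.043, -0.004], [0.043, 0.999, -0.001], [0.004, -0.002, -1.0]]
ft_force: [0.8, -0.8, -2.0]
finger_gap: 0.0454
finger_force: 25.0
```

```bash
python3 - <<'E'
from h import *
s=robot.state(); print(s["tool_pos"],s["ft_force"],s["moment"])
p=robot.get_image("scene"); c=p["color"][150:250,170:270,::-1]; cv2.imwrite("pics/s1.png",cv2.resize(c,(600,600),interpolation=cv2.INTER_CUBIC))
E
```

```text
[ 0.55813112 -0.09514542  0.12306233] [ 0.7533298  -0.84104904 -1.99114774] [ 0.01469172 -0.00025066  0.08036836]
```

View pics/s1.png

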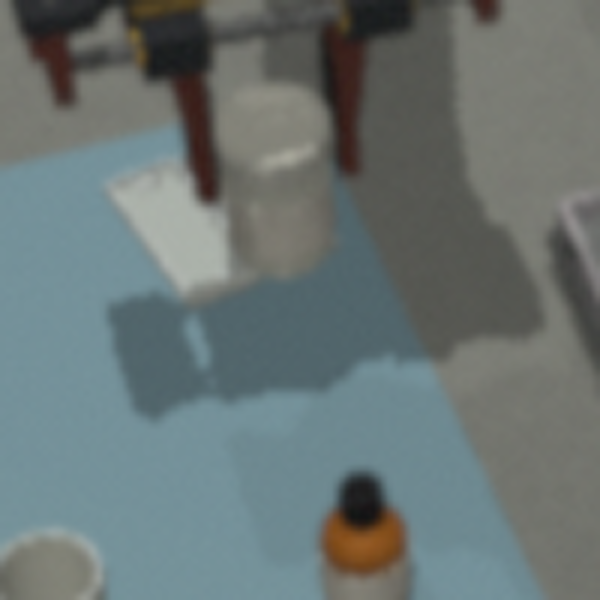

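The pot is lifted and hangs upright between the fingers at (278,190). Carrying it to the well.

Call:
step_arm:
  increments:
    - [0,15,0,0,0,0,40]
    - [-1,29,0,0,0,0,40]
    - [0,29,0,0,0,0,40]
    - [-1,30,0,0,0,0,40]
    - [0,29,0,0,0,0,40]
    - [-1,29,0,0,0,0,40]
    - [0,29,0,0,0,0,40]
    - [-1,29,0,0,0,0,40]
    - [0,29,0,0,0,0,40]
    - [-1,29,0,0,0,0,40]
    - [0,30,0,0,0,0,40]
    - [-1,29,0,0,0,0,40]

```text
t: 27.78
tool_pos: [0.5779, 0.2424, 0.1223]
tcp_rot: [[-0.999, 0.041, -0.005], [0.041, 0.999, -0.002], [0.005, -0.002, -1.0]]
ft_force: [-0.1, 0.0, -1.0]
finger_gap: 0.0452
finger_force: 25.0
```

Call:
step_arm:
  increments:
    - [0,29,0,0,0,0,40]
    - [-1,29,0,0,0,0,40]
    - [0,15,0,0,0,0,40]
    - [0,0,20,0,0,0,40]
    - [0,0,18,0,0,0,40]
    - [0,0,0,0,0,0,40]
    - [0,0,0,0,0,0,40]

```text
t: 28.65
tool_pos: [0.5833, 0.312, 0.085]
tcp_rot: [[-0.999, 0.044, -0.003], [0.044, 0.999, -0.002], [0.003, -0.002, -1.0]]
ft_force: [0.1, -0.3, -1.7]
finger_gap: 0.045
finger_force: 25.0
```

```bash
python3 - <<'E'
from h import *
s=robot.state(); p=robot.get_image("wrist"); cv2.imwrite("pics/w8.png",p["color"][:,:,::-1])
z=s["tool_pos"][2]; print(s["tool_pos"])
for n,h in [("full_pot",z+.024),("pot_well",.021)]:
  for b in robot.boxes_of(n,p)[:2]:
    x=np.array(b["bbox"])*[512,384,512,384]; print(n,b["confidence"],x.round(),ray(p,x[:2],h,s).round(4),rect(p,x,.007,s,pad=1))
print(proj(p,[[*s["tool_pos"][:2],z+.024],[.5825,.3143,.021]],s))
plan([(582.5,314.3,60,87.6,0,40),(582.5,314.3,50,87.6,0,40)])
E
```

```text
[0.58330784 0.31203292 0.08499669]
full_pot 0.79 [261. 239.  99. 112.] [[0.5718 0.3123 0.109 ]] (array([634.3, 308.5]), array([84.3, 75.9]), 87.5, 148.0)
pot_well 0.89 [266. 180. 119.  86.] [[0.5675 0.3161 0.021 ]] (array([572.4, 315.8]), array([95. , 67.3]), 87.4, 148.0)
[[261.17945167 261.80000127]
 [264.02720748 199.81541911]]
[[1,1,26,-0.1,-0.1,-0.1,40],[0,0,10,0,0,0,40]]
2 [582.5 313.9  49.8]
```

View pics/w8.png

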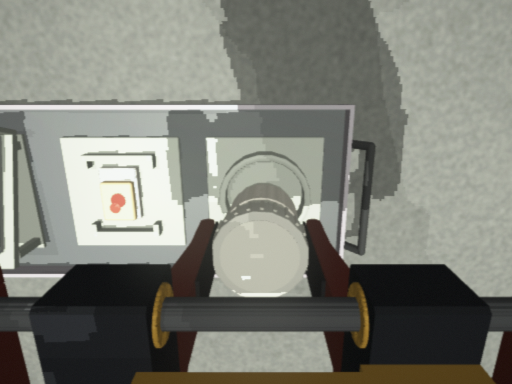

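```bash
python3 - <<'E'
from h import *
s=robot.state(); p=robot.get_image("wrist")
P=s["tool_pos"]; a=np.linspace(0,6.28,90)
def circ(x,y,z,r): 
    q=proj(p,np.c_[x+r*np.cos(a),y+r*np.sin(a),0*a+z],s); return q.min(0).round(),q.max(0).round()
for o in (0,-.003,-.006): print(o,"lid",circ(P[0]+o,P[1],P[2]+.0236,.0235),"foot",circ(P[0]+o,P[1],P[2]-.0404,.0195))
print("well inner rim",circ(.5825,.3143,.021,.029))
im=p["color"][150:300].copy(); cv2.imwrite("pics/w9.png",cv2.resize(im[:,190:340,::-1],(600,600),interpolation=cv2.INTER_CUBIC))
E
```

```text
0 lid (array([211., 215.]), array([311., 304.])) foot (array([231., 184.]), array([291., 240.]))
-0.003 lid (array([211., 208.]), array([311., 299.])) foot (array([231., 180.]), array([290., 236.]))
-0.006 lid (array([210., 202.]), array([311., 294.])) foot (array([231., 175.]), array([290., 231.]))
well inner rim (array([223., 160.]), array([303., 236.]))
```

View pics/w9.png

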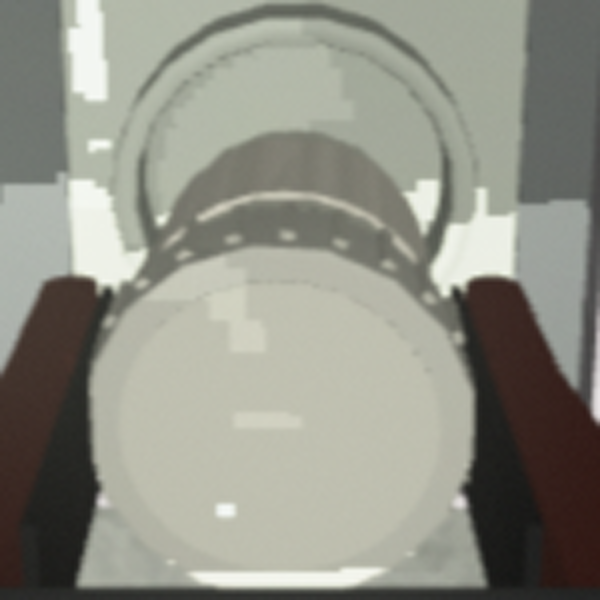

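The crop shows the lid's top edge at row 211 and the foot's at 182, so the pot sits about 1.5 mm behind the TCP. The well's inner rim matches its projection (columns 225 to 302, top row 160). Lowering.

Call:
step_arm:
  increments:
    - [-1,2,10,0,0,0,40]
    - [0,0,16,0,0,0,40]
    - [0,0,6,0,0,0,40]
    - [0,0,2,0,0,0,40]
    - [0,0,0,0,0,0,40]

```text
t: 29.48
tool_pos: [0.584, 0.3149, 0.0509]
tcp_rot: [[-0.999, 0.043, -0.003], [0.043, 0.999, -0.002], [0.003, -0.002, -1.0]]
ft_force: [0.6, 0.3, -0.5]
finger_gap: 0.0451
finger_force: 25.0
```

Call:
step_arm:
  increments:
    - [0,0,1,0,0,0,40]
    - [0,0,1,0,0,0,40]
    - [0,0,1,0,0,0,40]
    - [0,0,0,0,0,0,40]

```text
t: 29.98
tool_pos: [0.5839, 0.3149, 0.048]
tcp_rot: [[-0.999, 0.043, -0.003], [0.043, 0.999, -0.001], [0.003, -0.002, -1.0]]
ft_force: [0.1, 0.0, -0.6]
finger_gap: 0.0455
finger_force: 25.0
```

Call:
step_arm:
  increments:
    - [0,0,1,0,0,0,40]
    - [0,0,0,0,0,0,40]
    - [0,0,1,0,0,0,40]
    - [0,0,0,0,0,0,40]

```text
t: 30.48
tool_pos: [0.5847, 0.315, 0.0474]
tcp_rot: [[-0.999, 0.043, -0.002], [0.043, 0.999, -0.001], [0.002, -0.001, -1.0]]
ft_force: [-1.2, -1.1, 8.7]
finger_gap: 0.0451
finger_force: 25.0
```

Seated. Releasing and going up.

Call:
step_arm:
  increments:
    - [0,0,0,0,0,0,70]
    - [0,0,0,0,0,0,70]
    - [0,0,0,0,0,0,80]
    - [0,0,-20,0,0,0,80]
    - [0,0,-45,0,0,0,80]
    - [0,0,-45,0,0,0,80]
    - [0,0,-45,0,0,0,80]
    - [10,0,-20,0,0,0,80]
    - [40,0,0,0,0,0,80]
    - [40,0,0,0,0,0,80]
    - [0,0,0,0,0,0,80]

```text
t: 31.85
tool_pos: [0.4912, 0.3199, 0.2216]
tcp_rot: [[-0.999, 0.039, -0.005], [0.039, 0.999, -0.001], [0.005, -0.001, -1.0]]
ft_force: [0.1, -0.5, -1.0]
finger_gap: 0.0795
finger_force: 0.0
```

```bash
python3 - <<'E'
from h import *
s=robot.state(); p=robot.get_image("scene"); cv2.imwrite("pics/s2.png",cv2.resize(p["color"][130:280,90:440,::-1],(798,342),interpolation=cv2.INTER_CUBIC))
p=robot.get_image("top"); cv2.imwrite("pics/t2.png",cv2.resize(p["color"][110:290,70:470,::-1],(800,360),interpolation=cv2.INTER_CUBIC))
print(s["tool_pos"],s["finger_force"])
for n,b,z in [("ecass",[412,192,19,22],.009),("emailer",[308,242,36,42],.008),("narrow",[221,191,30,46],.045)]: print(n,*rect(p,b,z))
E
```

```text
[0.49119672 0.31986005 0.22159006] 0.0
ecass [ 564.2 -335.9] [41.8 28.6] 1.4 126.0
emailer [453.2 -97.5] [84.2 71.3] 11.5 139.0
narrow [567.9  96.4] [102.  74.] -0.6 133.0
```

View pics/s2.png

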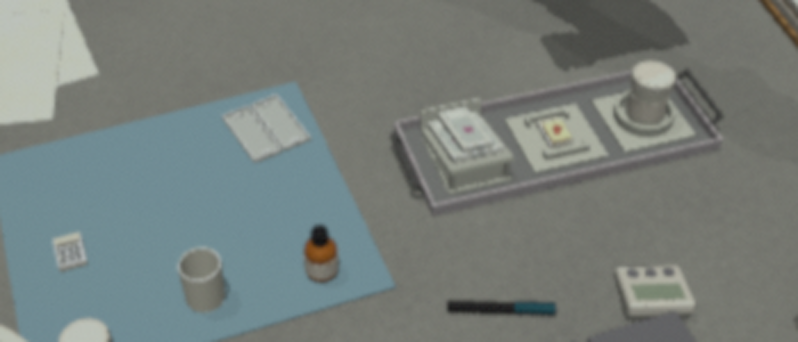

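View pics/t2.png

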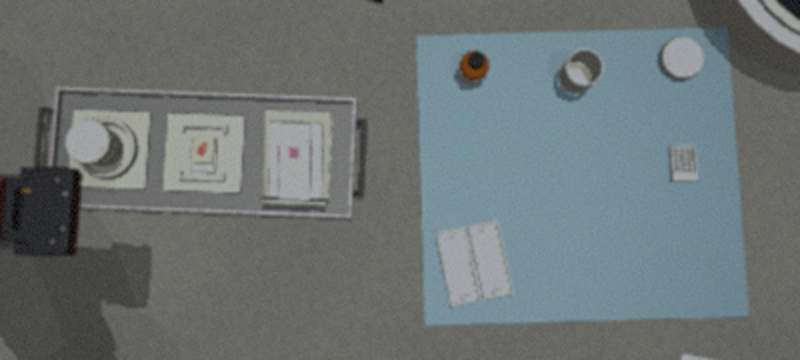

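```bash
python3 - <<'E'
from h import *
p=robot.get_image("top")
print(ray(p,[[88/2+70,140/2+110]],.071), ray(p,[[294/2+70,153/2+110],[277/2+70,153/2+110],[310/2+70,153/2+110]],.047),ray(p,[[272/2+70,153/2+110],[322/2+70,153/2+110]],.038))
print([ (np.array(b["bbox"])*[512,384,512,384]).round(1) for b in robot.boxes_of("full_pot",p)[:1]])
E
```

```text
[[0.58266594 0.3150851  0.071     ]] [[0.57093024 0.0991929  0.047     ]
 [0.5710213  0.11765    0.047     ]
 [0.57084454 0.08182357 0.047     ]] [[0.57226749 0.12431955 0.038     ]
 [0.57199709 0.06951593 0.038     ]]
[array([118.8, 182.4,  27.7,  19.3])]
```

The pot's lid is at (0.583, 0.315), right over the well centre. The narrow mailer is centred at y = 0.099, on the rest's middle line. The empties have not moved, so I'm handing in.

```bash
python3 -c "
from bench import robot
print(robot.finish_job())"
```

```text
the job is handed in; nothing more can be done
None
```

The case is packed and handed in at about 32 s of the 106 s allowed; the hand-in returned no verdict. In the last camera images the mailers, wax block and pot were all in place and the empties had not moved.

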